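# Shut the jar mixer and hold its two-hand start

### The arm

A 6-joint arm with a two-finger parallel gripper is mounted at the origin on the work surface. World frame = base frame: x ahead of the robot, y to its left, z up, the work surface at z = 0. Lengths are in m, angles in rad, forces in N, time in s.
With the tool pointing down it reaches from about 0.375 to 0.825 m from the base axis. Payload 5.5 kg.
Tool frame: the origin (TCP) lies at the very end of the fingers, on their centre line; the grasp point (between the pads) lies manip.grip_depth behind it (manip.grip_depth is the distance from the TCP to the grasp point, in m); z points along the fingers, y is the line along which they close (so a half turn about z gives the same grasp; the last joint's range is limited). The gripper opens to 85 mm and grips with 20 to 120 N. Pads are 22 mm wide; open, the fingers measure 114 mm over their backs; the gripper's body (76 mm by 85 mm) begins 54 mm behind the grasp point. The pads swing forward as they close: fully open they stand 13 mm farther back than shut.
Start: joints at [1.151, 0.314, -0.047, 1.21, 0, 1.571], TCP at [0.245, 0.548, 0.231] pointing down, gripper open.
Joint ranges: [-2.67, 2.67], [-0.69, 1.73], [-1.03, 1.25], [-2.08, 2.16], [-1.42, 1.45], [-3.14, 3.14]. Speed limits (rad/s): [2.39, 2.39, 3.01, 3.14, 3.14, 3.14].

### API

Orientations are given as a rotation vector (axis times angle).
In Python, from workcell import manip gives the robot as it stands.
- The arm moves only by the tool carry_out, never from a script. Its argument "moves" is a list of rows, each an object of numbers: "dx", "dy", "dz": the shift along the tool's x, y, z scaled (see below); "turn": the turn about the tool's z scaled (see below); "gripper": the gripper command: -1 is fully open, 1 is shut, values between are in proportion. A call has 1 to 12 rows; each row is the pose to reach, as a shift and turn from the pose commanded when the call began, along the tool's axes at that moment; what a row does not reach only later rows make up. The controller multiplies each number of a shift by 500 mm and each number of a turn by 90 degrees. A row lasts 1/10 s, in which the tool goes at most 50 mm and 8.59 degrees, less where a joint would pass 70% of its speed; a pose out of reach is approached as far as the arm can. A call with a number of a shift or a turn outside -1 to 1 is refused whole. A call with a gripper value outside its range is refused whole. The fingers move at their own pace and stop on an object; "grip_force" is the grip in N (left out, the last holds). Time passes only in rows, so rows that repeat a pose let the fingers close. It gives the time, the measured TCP pose, the force, the opening and the grip force at its end, in the units of the state.
- manip.get_obs(): the state, without advancing time (a new reading comes with each control period).
- manip.capture(name): name is "scene" or "top" or "wrist"; returns a dict with "image" (420x560x3 uint8, red, green, blue), "vertical_fov" (degrees; the focal length in pixels is half the picture's height over the tangent of half this angle, whatever the lens; pixels are square), "cx", "cy" (the principal point, pixels), "T" (4x4, takes a point from camera to world coordinates). Camera axes: x right, y down, z forward; pixel columns grow to the right and rows downward; lengths in m; the calibration is good to about 2 mm. A picture is of the moment at which its call begins. There is no depth.
- manip.hand_in(): hands the job in; it is judged then, once.
The state is a dict: "time_s": time; "joints": joint angles; "qd": joint speeds; "tau": joint torques, N m; "position": TCP position; "ee_rot": TCP orientation; "ft_force": force on the tool from outside, world axes, zero at the start; "torque": the same for the moment, N m; "width": opening from 0.0 (shut) to 1.0 (fully open); "grasp_force": force on a finger pad.
Only numpy, scipy, OpenCV 4.12 (cv2) and the standard library are available. Lean on these libraries where they do the work, as an engineer would, in place of code of your own. Each camera call takes 0.05 s, during which the arm holds its last target. There are 200 camera calls.

### The job

With the fingertips, push the jar mixer's sliding hood fully shut; then start the mixer by pressing the two large buttons on the control box right down together, one finger on each and never one alone, holding both down for three seconds before letting both go. Nothing is to be picked up or lifted: keep off the small buttons and leave the jars, cups and other things where they stand.

Things in the scene. Friction and masses are not known exactly. Their poses are not given: they have to be found in the camera images.
- hood (a joint): opening of the jar mixer's sliding hood, in m: 0 = fully shut against its stop, grows as it opens towards the mixer's front, 0.08 = wide open. It slides level along the mixer's x axis with about 2 N of friction and stays where it is left; push it along the mixer's +x to shut it
- hood_face (a point): centre of the hood's flat upright front face, the face to push. Site axes are the mixer's: x points from the front to the rear (the way the hood shuts), z up. The hood is a plain aluminium block-shaped cover, 104 mm long (x), 118 mm wide (y), 38 mm high, so the face is 118 mm wide and spans 19 mm above and below this point; directly below the hood and in front of it lies the mixer's flat top, 21 mm below this point
- mixer: the jar mixer: white box, 220 mm (x) by 126 mm (y), 75 mm high, fixed to the table; origin at the centre of its underside, x from its front (motor housing, with vent slots) to its rear (open trough with two jars), z up. The hood on its top closes the trough
- console: the control box: grey box 130 mm (x) by 150 mm (y), 50 mm high, fixed, with an aluminium top plate; origin at the centre of its underside. Its two large buttons stand in its rear half in a row along its y axis (centres at x = +22 mm, y = +30 and -30 mm), its two small ones at x = -42 mm, y = +40 and -40 mm
- start_left_top (a point): centre of the top of the large left (+y) button: black, round, 28 mm across, top 20 mm above the box's top plate; 60 mm centre to centre from the other large button. The point moves down with the button. Site axes are the control box's: y along the line of the two large buttons, z up
- start_right_top (a point): the same on the large right (-y) button
- start_left (a joint): how far the large left button is pressed, in m: 0 = up, 0.008 = fully down. A spring resists with 1.5 N at the start and 5 N fully down, and lifts the button when let go
- start_right (a joint): the same for the large right button
- small_left (a joint): how far the small left button (16 mm across, top 16 mm above the box's top plate, not to be pressed) is pressed, in m: 0 = up, 0.004 = fully down
- small_right (a joint): the same for the small right button
- jar_a: black-capped jar, 42 mm across, 48 mm tall, standing in the left (+y) half of the mixer's trough, below the hood; origin at the centre of its underside
- jar_b: black-capped jar, 42 mm across, 48 mm tall, standing in the right (-y) half of the mixer's trough, below the hood; origin at the centre of its underside
- ink_bottle: round black-capped glass ink bottle, 48 mm across, 70 mm tall, loose on the table, not part of the job; origin at the centre of its underside
- pigment_cup: small earth-brown open pigment cup, 52 mm across, 28 mm tall, loose on the table, not part of the job; origin at the centre of its underside
- white_cup: small white open pigment cup, 52 mm across, 28 mm tall, loose on the table, not part of the job; origin at the centre of its underside
- paint_jar: jar with black cap, 56 mm across, 60 mm tall, loose on the table, not part of the job; origin at the centre of its underside
- mug: white mug, 80 mm across, 90 mm tall, loose on the table, not part of the job; origin at the centre of its underside
- tumbler: glass water tumbler, 80 mm across, 95 mm tall, loose on the table, not part of the job; origin at the centre of its underside
- watch: wristwatch lying flat, 110 mm long, 10 mm thick, loose on the table, not part of the job; origin at the centre of its underside
There are look-alikes about, which are no part of the job. Leave any purple or turquoise look-alike of the jar_a alone.

How it is judged:
By the outcome, as a careful person would: the job done as asked, in the order asked, and still so for the second after the job is handed in, with the robot touching nothing.
It also fails if it takes over 58 s, if anything falls off the work surface, if the arm or the gripper's body presses on something with over 40 N, if the wrist force passes 120 N, or if a joint passes its speed limit or range.

## Working session

There is one attempt and no reset: what is moved stays moved. The work goes in short steps, Python scripts to look and compute and a tool call to move; the robot and the scene stay as the last step left them, time stands still between calls to the robot, and variables do not carry over. Pictures are saved under pics/ and viewed, at most 10 in all, crops included, and the job is handed in when it is done.

Besides the shell and the picture viewer there is one more tool, called as name([rows], argument=value, ...), one row to a line, values as JSON. carry_out: Moves the arm, as the interface text tells. Its arguments: {"type":"object","properties":{"moves":{"type":"array","items":{"type":"object","properties":{"dx":{"type":"number","minimum":-1,"maximum":1},"dy":{"type":"number","minimum":-1,"maximum":1},"dz":{"type":"number","minimum":-1,"maximum":1},"turn":{"type":"number","minimum":-1,"maximum":1},"gripper":{"type":"number"}}}},"grip_force":{"type":"number"}},"required":["moves"]}

```bash
mkdir -p pics; cat > h.py <<'E'
import numpy as np, cv2
from workcell import manip
def shot(cam,fn):
    c=manip.capture(cam); cv2.imwrite('pics/'+fn+'.png',c['image'][:,:,::-1])
    np.savez('pics/'+fn+'.npz',**c); return c
def load(fn): return dict(np.load('pics/'+fn+'.npz'))
def foc(c): return c['image'].shape[0]/2/np.tan(np.radians(float(c['vertical_fov']))/2)
def ray(c,u,v,z):
    d=c['T'][:3,:3]@np.array([(u-c['cx'])/foc(c),(v-c['cy'])/foc(c),1]); o=c['T'][:3,3]
    return o+d*(z-o[2])/d[2]
def proj(c,p):
    q=np.linalg.inv(c['T'])@np.r_[p,1]; return q[0]/q[2]*foc(c)+c['cx'],q[1]/q[2]*foc(c)+c['cy']
E
python3 - <<'E'
from h import *
for n in('scene','top'):
    c=shot(n,n+'0'); print(n,foc(c),c['T'].round(3).tolist())
o=manip.get_obs(); print({k:np.round(o[k],3) for k in('time_s','position','ee_rot','ft_force','width')},manip.grip_depth)
E
```

```text
scene 386.67375986504 [[-0.876, 0.358, -0.322, 0.813], [0.481, 0.668, -0.567, 0.465], [0.012, -0.652, -0.758, 0.638], [0.0, 0.0, 0.0, 1.0]]
top 511.7592408980007 [[-0.025, -0.995, 0.101, 0.442], [-1.0, 0.027, 0.015, 0.04], [-0.018, -0.1, -0.995, 1.192], [0.0, 0.0, 0.0, 1.0]]
{'time_s': np.float64(0.1), 'position': array([0.244, 0.547, 0.231]), 'ee_rot': array([-6.550e-01, -3.072e+00,  2.000e-03]), 'ft_force': array([-0.05 , -0.048,  0.313]), 'width': np.float64(0.999)} 0.0187
```

View pics/top0.png

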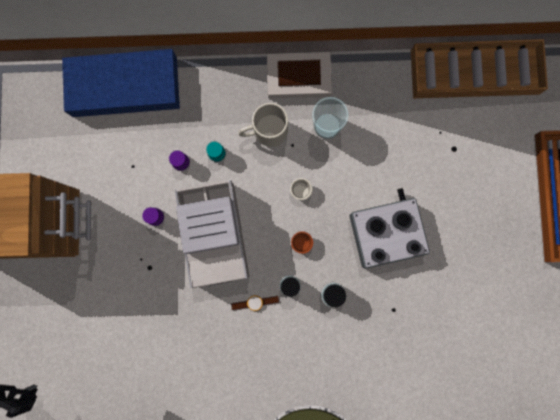

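View pics/scene0.png

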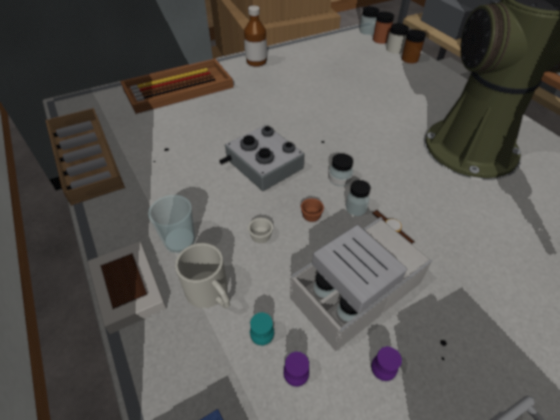

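The top view shows the mixer at about (212,233), with its front facing down and the hood at (208,225). The control box is at (390,233), with its large buttons at (376,226) and (403,220). I'll measure these now.

```bash
python3 - <<'E'
from h import *
c=load('top0'); im=c['image']; g=cv2.cvtColor(im,cv2.COLOR_RGB2GRAY)
# console black blobs
m=np.zeros_like(g); m[195:270,345:432]=(g[195:270,345:432]<55)*255
n,l,s,ce=cv2.connectedComponentsWithStats(m)
for i in range(1,n):
    if s[i,4]>30: print('blob',ce[i].round(1),s[i], ray(c,*ce[i],.066).round(4))
for name,(r0,r1,c0,c1) in dict(hood=(175,295,165,255),con=(190,275,340,435)).items():
    cv2.imwrite(f'pics/{name}.png',cv2.resize(im[r0:r1,c0:c1,::-1],None,fx=5,fy=5,interpolation=cv2.INTER_CUBIC))
a=cv2.imread('pics/hood.png');b=cv2.imread('pics/con.png')
v=np.zeros((600,930,3),np.uint8); v[:,:450]=a; v[:425,455:]=b; cv2.imwrite('pics/v.png',cv2.resize(v,None,fx=.86,fy=.86))
E
```

```text
blob [402.9 220.1] [395 212  17  17 225] [ 0.5284 -0.2169  0.066 ]
blob [376.6 226.2] [369 218  17  17 214] [ 0.5165 -0.1587  0.066 ]
blob [414.3 247.4] [408 242  13  11 100] [ 0.4678 -0.2388  0.066 ]
blob [378.9 255.6] [373 250  12  12  95] [ 0.4521 -0.161   0.066 ]
```

View pics/v.png

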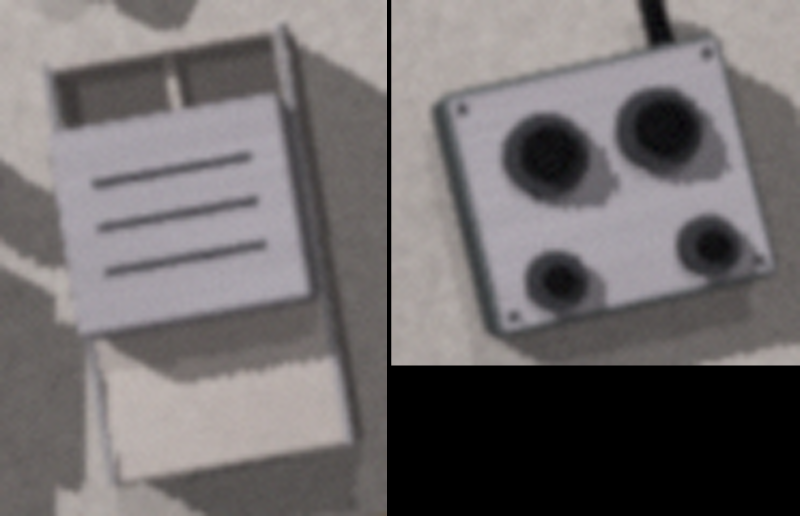

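The zoom shows the hood top as a quad at about (178,204), (230,197), (238,244) and (184,253). The two large buttons are on the rear half of the control box, and the trough is partly uncovered at the rear.

```bash
python3 - <<'E'
from h import *
c=load('top0')
q=np.array([[55,125],[280,95],[313,297],[80,335]])/4.3+[165,175]
P=np.array([ray(c,*p,.115) for p in q]);print(P.round(4))
print([np.linalg.norm(P[i]-P[(i+1)%4]).round(4) for i in range(4)])
f=(P[2]+P[3])/2; r=(P[0]+P[1])/2; d=r-f; print('front',f,'yaw',np.degrees(np.arctan2(d[1],d[0])), 'yaw2',np.degrees(np.arctan2(-(P[3]-P[2])[0],(P[3]-P[2])[1])))
m=np.array([[50,75],[283,30],[350,440],[120,483]])/4.3+[165,175]
M=np.array([ray(c,*p,.075) for p in m]);print('mixer',M.round(4),[np.linalg.norm(M[i]-M[(i+1)%4]).round(4) for i in range(4)])
B=np.array([(550,150),(660,127)],float);B[:,0]-=391.3;B=B/4.3+[340,190]
for b in B: print(b,ray(c,*b,.07).round(4))
from scipy.spatial.transform import Rotation as R
print(R.from_rotvec(manip.get_obs()['ee_rot']).as_matrix().round(3))
E
```

```text
[[0.5714 0.2689 0.115 ]
 [0.5833 0.1573 0.115 ]
 [0.4832 0.1427 0.115 ]
 [0.4676 0.2572 0.115 ]]
[np.float64(0.1123), np.float64(0.1011), np.float64(0.1156), np.float64(0.1045)]
front [0.47540839 0.19992475 0.115     ] yaw 7.358939071974939 yaw2 7.775209716538114
mixer [[0.6021 0.2798 0.075 ]
 [0.6222 0.1595 0.075 ]
 [0.4123 0.129  0.075 ]
 [0.3936 0.2455 0.075 ]] [np.float64(0.122), np.float64(0.2121), np.float64(0.118), np.float64(0.2113)]
[376.90697674 224.88372093] [ 0.5191 -0.1588  0.07  ]
[402.48837209 219.53488372] [ 0.5293 -0.2152  0.07  ]
[[-0.913  0.408 -0.001]
 [ 0.408  0.913 -0.001]
 [-0.    -0.002 -1.   ]]
```

```bash
cat >> h.py <<'E'
from scipy.spatial.transform import Rotation as R
def go(p,yaw):
    o=manip.get_obs(); M=R.from_rotvec(o['ee_rot']).as_matrix()
    y=np.degrees(np.arctan2(M[1,0],M[0,0])); t=-((yaw-y+180)%360-180)/90
    print('pos',np.round(o['position'],4),'yaw',y.round(2),'F',np.round(o['ft_force'],1),'w',round(float(o['width']),3),'t',o['time_s'])
    print('dxyz',(M.T@(np.array(p)-o['position'])/.5).round(4),'turn',round(t,4))
E
python3 -c "
from h import *
go([.438,.195,.22],187.8)"
```

```text
pos [0.2443 0.5474 0.2305] yaw 155.95 F [-0.1 -0.   0.3] w 0.999 t 0.1
dxyz [-0.641  -0.4858  0.0218] turn -0.3539
```

carry_out([
  {"dx": -0.32,"dy": -0.243,"dz": 0.01,"turn": -0.18,"gripper": -0.07},
  {"dx": -0.32,"dy": -0.243,"dz": 0.01,"turn": -0.18,"gripper": -0.07},
  {"dx": -0.32,"dy": -0.243,"dz": 0.01,"turn": -0.18,"gripper": -0.07},
  {"dx": -0.32,"dy": -0.243,"dz": 0.01,"turn": -0.18,"gripper": -0.07},
  {"dx": -0.641,"dy": -0.486,"dz": 0.022,"turn": -0.354,"gripper": -0.07},
  {"dx": -0.641,"dy": -0.486,"dz": 0.022,"turn": -0.354,"gripper": -0.07},
  {"dx": -0.641,"dy": -0.486,"dz": 0.022,"turn": -0.354,"gripper": -0.07},
  {"dx": -0.641,"dy": -0.486,"dz": 0.022,"turn": -0.354,"gripper": -0.07},
  {"dx": -0.641,"dy": -0.486,"dz": 0.022,"turn": -0.354,"gripper": -0.07},
  {"dx": -0.641,"dy": -0.486,"dz": 0.022,"turn": -0.354,"gripper": -0.07},
  {"dx": -0.641,"dy": -0.486,"dz": 0.022,"turn": -0.354,"gripper": -0.07},
  {"dx": -0.641,"dy": -0.486,"dz": 0.022,"turn": -0.354,"gripper": -0.07},
])

```text
time_s: 1.3
position: [0.4375, 0.1966, 0.2202]
ee_rot: [0.217, -3.134, -0.001]
ft_force: [-0.6, 0.3, 0.8]
width: 0.534
grasp_force: 0.0
```

```bash
python3 -c "
from h import *
c=shot('wrist','w1'); print(proj(c,[.475,.2,.096]),foc(c),c['T'].round(3).tolist())
go([.438,.195,.092],187.8)"
```

```text
(np.float64(282.48741681184094), np.float64(240.85518708098476)) 313.3706293141153 [[-0.138, 0.942, 0.307, 0.358], [0.99, 0.13, 0.044, 0.185], [0.001, 0.31, -0.951, 0.362], [0.0, 0.0, 0.0, 1.0]]
pos [0.4375 0.1967 0.2202] yaw -172.06 F [0.2 0.5 0. ] w 0.536 t 1.35
dxyz [-0.0005 -0.0035  0.2565] turn 0.0015
```

View pics/w1.png

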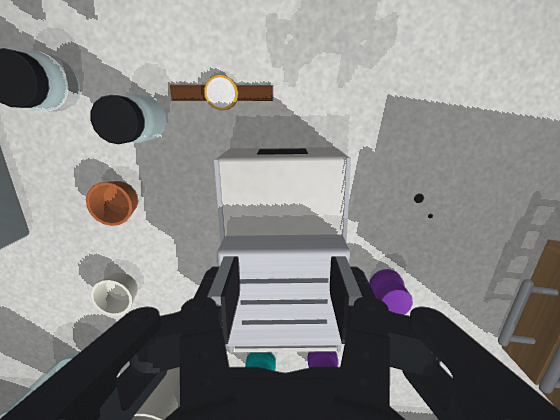

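The wrist view shows the hood's front face centred at about (283,245), which matches the predicted (282,241). The fingers straddle that centre line. The shelf in front of the hood is clear, so I'll descend there.

carry_out([
  {"dz": 0.08,"gripper": -0.07},
  {"dz": 0.16,"gripper": -0.07},
  {"dz": 0.2,"gripper": -0.07},
  {"dz": 0.23,"gripper": -0.07},
  {"dz": 0.25,"gripper": -0.07},
  {"dz": 0.256,"gripper": -0.07},
  {"dz": 0.256,"gripper": -0.07},
  {"dz": 0.256,"gripper": -0.07},
])

```text
$.moves[0]: bad value
```

carry_out([
  {"dx": -0.015,"gripper": -0.07},
  {"dx": -0.03,"gripper": -0.07},
  {"dx": -0.04,"gripper": -0.07},
  {"dx": -0.05,"gripper": -0.07},
  {"dx": -0.06,"gripper": -0.07},
  {"dx": -0.07,"gripper": -0.07},
  {"dx": -0.08,"gripper": -0.07},
  {"dx": -0.08,"gripper": -0.07},
])

```text
$.moves[0]: bad value
```

carry_out([
  {"dx": 0,"dy": 0,"turn": 0,"dz": 0.08,"gripper": -0.07},
  {"dx": 0,"dy": 0,"turn": 0,"dz": 0.16,"gripper": -0.07},
  {"dx": 0,"dy": 0,"turn": 0,"dz": 0.2,"gripper": -0.07},
  {"dx": 0,"dy": 0,"turn": 0,"dz": 0.23,"gripper": -0.07},
  {"dx": 0,"dy": 0,"turn": 0,"dz": 0.25,"gripper": -0.07},
  {"dx": 0,"dy": 0,"turn": 0,"dz": 0.256,"gripper": -0.07},
  {"dx": 0,"dy": 0,"turn": 0,"dz": 0.256,"gripper": -0.07},
  {"dx": 0,"dy": 0,"turn": 0,"dz": 0.256,"gripper": -0.07},
])

```text
time_s: 2.15
position: [0.4387, 0.1959, 0.0931]
ee_rot: [-0.215, 3.133, 0.001]
ft_force: [0.7, -0.0, 0.1]
width: 0.538
grasp_force: 0.0
```

carry_out([
  {"dx": -0.015,"dy": 0,"dz": 0,"turn": 0,"gripper": -0.07},
  {"dx": -0.03,"dy": 0,"dz": 0,"turn": 0,"gripper": -0.07},
  {"dx": -0.04,"dy": 0,"dz": 0,"turn": 0,"gripper": -0.07},
  {"dx": -0.05,"dy": 0,"dz": 0,"turn": 0,"gripper": -0.07},
  {"dx": -0.06,"dy": 0,"dz": 0,"turn": 0,"gripper": -0.07},
  {"dx": -0.07,"dy": 0,"dz": 0,"turn": 0,"gripper": -0.07},
  {"dx": -0.08,"dy": 0,"dz": 0,"turn": 0,"gripper": -0.07},
  {"dx": -0.08,"dy": 0,"dz": 0,"turn": 0,"gripper": -0.07},
])

```text
time_s: 2.95
position: [0.4785, 0.2009, 0.0921]
ee_rot: [-0.214, 3.134, -0.0]
ft_force: [0.5, 0.5, -0.5]
width: 0.533
grasp_force: 0.0
```

carry_out([
  {"dx": -0.008,"dy": 0,"dz": 0,"turn": 0,"gripper": -0.07},
  {"dx": -0.016,"dy": 0,"dz": 0,"turn": 0,"gripper": -0.07},
  {"dx": -0.024,"dy": 0,"dz": 0,"turn": 0,"gripper": -0.07},
  {"dx": -0.03,"dy": 0,"dz": 0,"turn": 0,"gripper": -0.07},
])

```text
time_s: 3.35
position: [0.4928, 0.2029, 0.0922]
ee_rot: [0.214, -3.134, -0.0]
ft_force: [-2.4, -0.3, 0.0]
width: 0.534
grasp_force: 1.1
```

```bash
python3 -c "
from h import *
c=shot('top','t2'); im=c['image']
cv2.imwrite('pics/t2c.png',cv2.resize(im[165:295,155:265,::-1],None,fx=4.5,fy=4.5,interpolation=cv2.INTER_CUBIC))
print(manip.get_obs()['ft_force'])"
```

```text
[-1.0866346   0.14016108 -0.66065506]
```

View pics/t2c.png

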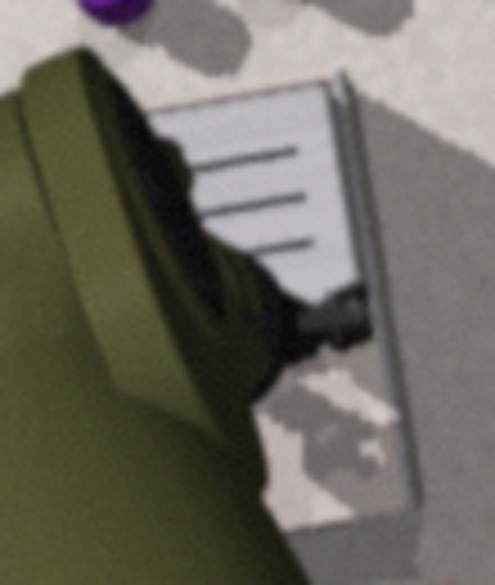

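The hood now nearly reaches the mixer's rear edge, with its rear edge at about row 85 of the crop. I'll push on to the stop.

carry_out([
  {"dx": -0.006,"dy": 0,"dz": 0,"turn": 0,"gripper": -0.07},
  {"dx": -0.012,"dy": 0,"dz": 0,"turn": 0,"gripper": -0.07},
  {"dx": -0.012,"dy": 0,"dz": 0,"turn": 0,"gripper": -0.07},
])

```text
time_s: 3.7
position: [0.4992, 0.2037, 0.0923]
ee_rot: [-0.214, 3.134, -0.0]
ft_force: [-0.6, 0.5, -0.2]
width: 0.536
grasp_force: 0.3
```

carry_out([
  {"dx": -0.004,"dy": 0,"dz": 0,"turn": 0,"gripper": -0.07},
  {"dx": -0.008,"dy": 0,"dz": 0,"turn": 0,"gripper": -0.07},
  {"dx": -0.008,"dy": 0,"dz": 0,"turn": 0,"gripper": -0.07},
])

```text
time_s: 4.0
position: [0.503, 0.2042, 0.0923]
ee_rot: [-0.214, 3.134, -0.0]
ft_force: [-0.7, 0.2, -0.1]
width: 0.535
grasp_force: 0.5
```

carry_out([
  {"dx": -0.004,"dy": 0,"dz": 0,"turn": 0,"gripper": -0.07},
  {"dx": -0.008,"dy": 0,"dz": 0,"turn": 0,"gripper": -0.07},
  {"dx": -0.008,"dy": 0,"dz": 0,"turn": 0,"gripper": -0.07},
])

```text
time_s: 4.3
position: [0.5052, 0.2046, 0.0922]
ee_rot: [0.214, -3.131, -0.0]
ft_force: [-7.0, -1.2, 3.6]
width: 0.535
grasp_force: 3.4
```

carry_out([
  {"dx": -0.004,"dy": 0,"dz": 0,"turn": 0,"gripper": -0.07},
  {"dx": -0.004,"dy": 0,"dz": 0,"turn": 0,"gripper": -0.07},
  {"dx": -0.004,"dy": 0,"dz": 0,"turn": 0,"gripper": -0.07},
])

```text
time_s: 4.6
position: [0.5052, 0.2046, 0.0921]
ee_rot: [0.215, -3.128, -0.0]
ft_force: [-11.8, -0.1, 9.5]
width: 0.536
grasp_force: 6.2
```

The force rose with no further travel, so the hood is at its stop. Next I back off, rise and take the fingers above the control box.

carry_out([
  {"dx": 0.03,"dy": 0,"dz": 0,"turn": 0,"gripper": -0.07},
  {"dx": 0.06,"dy": 0,"dz": 0,"turn": 0,"gripper": -0.07},
  {"dx": 0.06,"dy": 0,"dz": -0.1,"turn": 0,"gripper": -0.07},
  {"dx": 0.06,"dy": 0,"dz": -0.2,"turn": 0,"gripper": -0.07},
  {"dx": 0.06,"dy": 0,"dz": -0.22,"turn": 0,"gripper": -0.07},
  {"dx": 0.06,"dy": 0,"dz": -0.22,"turn": 0,"gripper": -0.07},
  {"dx": 0.06,"dy": 0,"dz": -0.22,"turn": 0,"gripper": -0.07},
])

```text
time_s: 5.3
position: [0.4788, 0.2007, 0.2016]
ee_rot: [-0.214, 3.134, -0.001]
ft_force: [0.2, -0.2, 0.2]
width: 0.536
grasp_force: 0.0
```

```bash
python3 -c "
from h import *
go([.524,-.187,.18],191.3)"
```

```text
pos [0.4788 0.2007 0.2016] yaw -172.21 F [ 0.2 -0.2  0.2] w 0.536 t 5.3
dxyz [ 0.0157 -0.7806  0.0434] turn -0.039
```

carry_out([
  {"dx": 0.016,"dy": -0.78,"dz": 0,"turn": -0.04,"gripper": -0.07},
  {"dx": 0.016,"dy": -0.78,"dz": 0,"turn": -0.04,"gripper": -0.07},
  {"dx": 0.016,"dy": -0.78,"dz": 0,"turn": -0.04,"gripper": -0.07},
  {"dx": 0.016,"dy": -0.78,"dz": 0,"turn": -0.04,"gripper": -0.07},
  {"dx": 0.016,"dy": -0.78,"dz": 0,"turn": -0.04,"gripper": -0.07},
  {"dx": 0.016,"dy": -0.78,"dz": 0,"turn": -0.04,"gripper": -0.07},
  {"dx": 0.016,"dy": -0.78,"dz": 0,"turn": -0.04,"gripper": -0.07},
  {"dx": 0.016,"dy": -0.78,"dz": 0.04,"turn": -0.04,"gripper": -0.07},
  {"dx": 0.016,"dy": -0.78,"dz": 0.04,"turn": -0.04,"gripper": -0.07},
  {"dx": 0.016,"dy": -0.78,"dz": 0.04,"turn": -0.04,"gripper": -0.07},
  {"dx": 0.016,"dy": -0.78,"dz": 0.04,"turn": -0.04,"gripper": -0.07},
  {"dx": 0.016,"dy": -0.78,"dz": 0.04,"turn": -0.04,"gripper": -0.07},
])

```text
time_s: 6.5
position: [0.5238, -0.1854, 0.1821]
ee_rot: [0.315, -3.125, -0.0]
ft_force: [-0.1, 0.4, 0.4]
width: 0.536
grasp_force: 0.0
```

```bash
python3 -c "
from h import *
c=shot('wrist','w2'); print(proj(c,[.519,-.159,.07]),proj(c,[.529,-.215,.07]))
M=R.from_rotvec(manip.get_obs()['ee_rot']).as_matrix();p=np.array(manip.get_obs()['position'])
for s in(1,-1): print(proj(c,p+M[:,1]*.03*s))
go([.524,-.187,.1],191.3)
t=shot('top','t3')"
```

```text
(np.float64(315.9278391178821), np.float64(206.5820325838392)) (np.float64(248.88247882784268), np.float64(205.07282933069655))
(np.float64(343.6616269739699), np.float64(273.0497875644847))
(np.float64(225.42376864010566), np.float64(273.1413101832909))
pos [ 0.524  -0.1854  0.1824] yaw -168.49 F [-0.1  0.1  0.4] w 0.535 t 6.55
dxyz [ 0.0006 -0.0032  0.1648] turn 0.0023
```

View pics/w2.png

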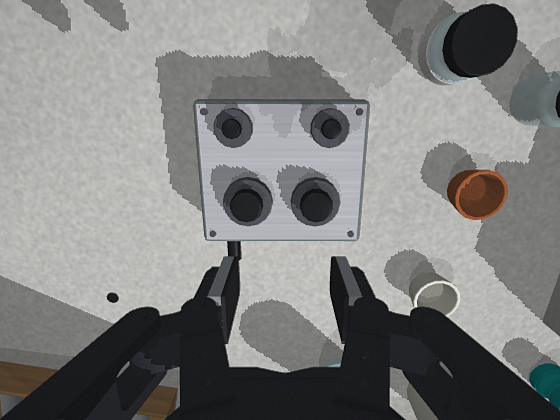

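View pics/t3.png

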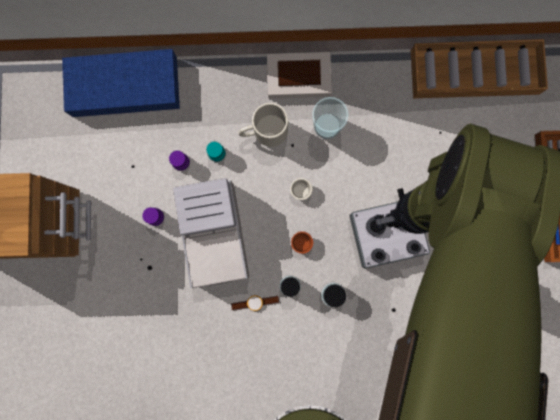

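The wrist view shows the large button tops at about (316,202) and (247,204), and the small buttons at (331,128) and (231,128). In the top view the hood is shut flush with the mixer's rear edge, and everything else is undisturbed.

```bash
python3 -c "
from h import *
c=load('w2'); g=cv2.cvtColor(c['image'],cv2.COLOR_RGB2GRAY)
P=[]
for T in(25,35,45):
  for u0 in(247,316):
    m=np.zeros_like(g); m[170:236,u0-32:u0+32]=(g[170:236,u0-32:u0+32]<T)*255
    n,l,s,ce=cv2.connectedComponentsWithStats(m)
    if n<2: continue
    i=1+np.argmax(s[1:,4]); print(T,ce[i].round(1),s[i],ray(c,*ce[i],.07).round(4))
A=ray(c,316,201.5,.07);B=ray(c,247,204,.07);print(A,B,np.linalg.norm(A-B),(A+B)/2,np.degrees(np.arctan2(-(A-B)[0],(A-B)[1])))
"
```

```text
25 [248.6 193.6] [231 189  31  18 106] [ 0.5191 -0.2169  0.07  ]
25 [311.7 194.3] [300 189  30  21 116] [ 0.5092 -0.165   0.07  ]
35 [242.7 203. ] [230 189  33  33 371] [ 0.5283 -0.2204  0.07  ]
35 [312.  200.7] [300 189  32  33 336] [ 0.5146 -0.1635  0.07  ]
45 [245.7 204.6] [230 188  33  34 839] [ 0.5291 -0.2177  0.07  ]
45 [315.3 204.6] [300 188  33  34 841] [ 0.5173 -0.1599  0.07  ]
[ 0.51460164 -0.1599762   0.07      ] [ 0.52837787 -0.21671855  0.07      ] 0.05839073926054929 [ 0.52148975 -0.18834737  0.07      ] 13.646554474806207
```

```bash
python3 -c "
from h import *
go([.523,-.1885,.09],191.5)"
```

```text
pos [ 0.5241 -0.1855  0.1826] yaw -168.49 F [ 0.2  0.  -0.1] w 0.538 t 6.6
dxyz [ 0.0035 -0.0055  0.1852] turn 0.0001
```

carry_out([
  {"dx": 0.0035,"dy": -0.0055,"dz": 0.05,"turn": 0,"gripper": -0.18},
  {"dx": 0.0035,"dy": -0.0055,"dz": 0.1,"turn": 0,"gripper": -0.18},
  {"dx": 0.0035,"dy": -0.0055,"dz": 0.14,"turn": 0,"gripper": -0.18},
  {"dx": 0.0035,"dy": -0.0055,"dz": 0.17,"turn": 0,"gripper": -0.18},
  {"dx": 0.0035,"dy": -0.0055,"dz": 0.185,"turn": 0,"gripper": -0.18},
  {"dx": 0.0035,"dy": -0.0055,"dz": 0.185,"turn": 0,"gripper": -0.18},
  {"dx": 0.0035,"dy": -0.0055,"dz": 0.185,"turn": 0,"gripper": -0.18},
])

```text
time_s: 7.3
position: [0.5232, -0.1894, 0.0906]
ee_rot: [-0.313, 3.125, -0.001]
ft_force: [-0.2, 0.3, 0.5]
width: 0.591
grasp_force: 0.0
```

```bash
python3 -c "
from h import *
c=shot('wrist','w3')
go([.523,-.1885,.07],191.5)"
```

```text
pos [ 0.5235 -0.1896  0.0909] yaw -168.57 F [0.2 0.3 0.1] w 0.586 t 7.35
dxyz [0.0005 0.0024 0.0417] turn -0.0008
```

View pics/w3.png

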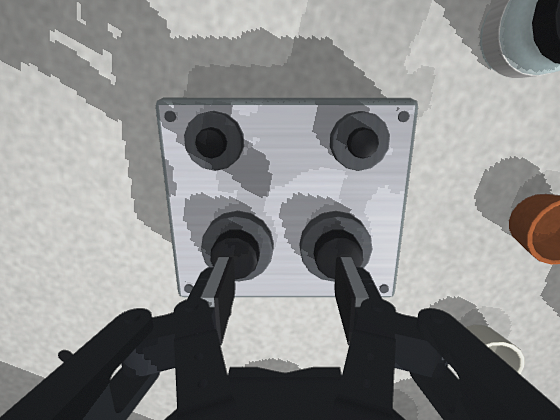

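The fingertips sit over the two large buttons, whose tops are at about (236,250) and (336,248). Both are centred to within 1–2 mm and well clear of the small buttons. I'll press now.

carry_out([
  {"dx": 0,"dy": 0.002,"dz": 0.016,"turn": 0,"gripper": -0.18},
  {"dx": 0,"dy": 0.002,"dz": 0.03,"turn": 0,"gripper": -0.18},
  {"dx": 0,"dy": 0.002,"dz": 0.04,"turn": 0,"gripper": -0.18},
  {"dx": 0,"dy": 0.002,"dz": 0.05,"turn": 0,"gripper": -0.18},
  {"dx": 0,"dy": 0.002,"dz": 0.06,"turn": 0,"gripper": -0.18},
  {"dx": 0,"dy": 0.002,"dz": 0.06,"turn": 0,"gripper": -0.18},
])

```text
time_s: 7.95
position: [0.5225, -0.1886, 0.0627]
ee_rot: [-0.312, 3.125, -0.0]
ft_force: [-10.6, 4.4, 30.4]
width: 0.593
grasp_force: 15.1
```

```bash
python3 -c "
from h import *
o=manip.get_obs();M=R.from_rotvec(o['ee_rot']).as_matrix()
print('torque tool',M.T@o['torque'],'F tool',M.T@o['ft_force'],'tool y',M[:,1])
c=shot('wrist','w4')"
```

```text
torque tool [-1.28523629  2.02584857 -0.02457351] F tool [  9.51321179   6.43330428 -30.40721939] tool y [-1.97756538e-01  9.80251103e-01 -3.54744015e-04]
```

View pics/w4.png

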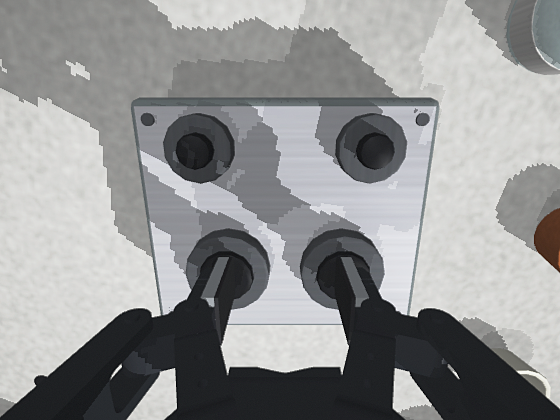

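carry_out([
  {"dx": 0,"dy": 0,"dz": 0,"turn": 0,"gripper": -0.18},
  {"dx": 0,"dy": 0,"dz": 0,"turn": 0,"gripper": -0.18},
  {"dx": 0,"dy": 0,"dz": 0,"turn": 0,"gripper": -0.18},
  {"dx": 0,"dy": 0,"dz": 0,"turn": 0,"gripper": -0.18},
  {"dx": 0,"dy": 0,"dz": 0,"turn": 0,"gripper": -0.18},
  {"dx": 0,"dy": 0,"dz": 0,"turn": 0,"gripper": -0.18},
  {"dx": 0,"dy": 0,"dz": 0,"turn": 0,"gripper": -0.18},
  {"dx": 0,"dy": 0,"dz": 0,"turn": 0,"gripper": -0.18},
  {"dx": 0,"dy": 0,"dz": 0,"turn": 0,"gripper": -0.18},
  {"dx": 0,"dy": 0,"dz": 0,"turn": 0,"gripper": -0.18},
  {"dx": 0,"dy": 0,"dz": 0,"turn": 0,"gripper": -0.18},
  {"dx": 0,"dy": 0,"dz": 0,"turn": 0,"gripper": -0.18},
])

```text
time_s: 9.2
position: [0.5225, -0.1886, 0.0627]
ee_rot: [-0.312, 3.125, -0.001]
ft_force: [-10.4, 3.4, 29.1]
width: 0.59
grasp_force: 14.7
```

Both buttons look equally pressed, at about (229,280) and (343,280). The 30 N load is balanced and well above the two springs' 10 N, so both are at their stops. I'll hold on.

carry_out([
  {"dx": 0,"dy": 0,"dz": 0,"turn": 0,"gripper": -0.18},
  {"dx": 0,"dy": 0,"dz": 0,"turn": 0,"gripper": -0.18},
  {"dx": 0,"dy": 0,"dz": 0,"turn": 0,"gripper": -0.18},
  {"dx": 0,"dy": 0,"dz": 0,"turn": 0,"gripper": -0.18},
  {"dx": 0,"dy": 0,"dz": 0,"turn": 0,"gripper": -0.18},
  {"dx": 0,"dy": 0,"dz": 0,"turn": 0,"gripper": -0.18},
  {"dx": 0,"dy": 0,"dz": 0,"turn": 0,"gripper": -0.18},
  {"dx": 0,"dy": 0,"dz": 0,"turn": 0,"gripper": -0.18},
  {"dx": 0,"dy": 0,"dz": 0,"turn": 0,"gripper": -0.18},
  {"dx": 0,"dy": 0,"dz": 0,"turn": 0,"gripper": -0.18},
  {"dx": 0,"dy": 0,"dz": 0,"turn": 0,"gripper": -0.18},
  {"dx": 0,"dy": 0,"dz": 0,"turn": 0,"gripper": -0.18},
])

```text
time_s: 10.4
position: [0.5224, -0.1886, 0.0627]
ee_rot: [-0.312, 3.125, -0.001]
ft_force: [-10.3, 3.7, 29.2]
width: 0.592
grasp_force: 14.7
```

carry_out([
  {"dx": 0,"dy": 0,"dz": 0,"turn": 0,"gripper": -0.18},
  {"dx": 0,"dy": 0,"dz": 0,"turn": 0,"gripper": -0.18},
  {"dx": 0,"dy": 0,"dz": 0,"turn": 0,"gripper": -0.18},
  {"dx": 0,"dy": 0,"dz": 0,"turn": 0,"gripper": -0.18},
  {"dx": 0,"dy": 0,"dz": 0,"turn": 0,"gripper": -0.18},
  {"dx": 0,"dy": 0,"dz": 0,"turn": 0,"gripper": -0.18},
  {"dx": 0,"dy": 0,"dz": -0.05,"turn": 0,"gripper": -0.18},
  {"dx": 0,"dy": 0,"dz": -0.12,"turn": 0,"gripper": -0.18},
  {"dx": 0,"dy": 0,"dz": -0.2,"turn": 0,"gripper": -0.18},
  {"dx": 0,"dy": 0,"dz": -0.25,"turn": 0,"gripper": -0.18},
  {"dx": 0,"dy": 0,"dz": -0.25,"turn": 0,"gripper": -0.18},
  {"dx": 0,"dy": 0,"dz": -0.25,"turn": 0,"gripper": -0.18},
])

```text
time_s: 11.6
position: [0.5227, -0.1887, 0.1847]
ee_rot: [-0.312, 3.125, -0.001]
ft_force: [-0.1, -0.4, -1.2]
width: 0.592
grasp_force: 0.0
```

```bash
python3 -c "
from h import *
c=shot('scene','s5'); print(manip.get_obs()['ft_force'])"
```

```text
[-0.36616036  0.0543181  -0.16347172]
```

View pics/s5.png

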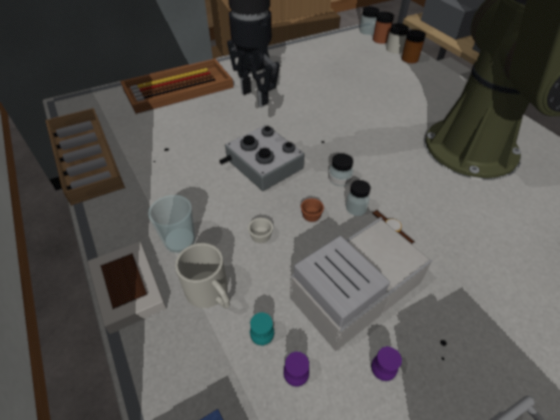

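The scene view shows the hood shut at about (340,280), both large buttons back up at (250,143) and (265,156), the arm clear and nothing else moved.

```bash
python3 -c "
from workcell import manip
print(manip.hand_in())"
```

```text
the job is handed in; nothing more can be done
None
```

The hood was pushed shut to its stop, both large buttons were held down together for just over 3 s and then released, and the job was handed in at about 12 s of the 58 s allowed (no verdict was shown).

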